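# Load the leak-test bay and latch its guard door

### The arm

A 6-joint arm with a two-finger parallel gripper is mounted at the origin on the work surface. World frame = base frame: x ahead of the robot, y to its left, z up, the work surface at z = 0. Lengths are in m, angles in degrees, forces in N, time in s.
With the tool pointing down it reaches from about 0.4 to 0.825 m from the base axis. Payload 7 kg.
Tool frame: the origin (TCP) lies at the very end of the fingers, on their centre line; the grasp point (between the pads) lies r.pinch_z behind it (r.pinch_z is the distance from the TCP to the grasp point, in m); z points along the fingers, y is the line along which they close (so a half turn about z gives the same grasp; the last joint's range is limited). The gripper opens to 88 mm and grips with 3 to 60 N. Pads are 19 mm wide; open, the fingers measure 130 mm over their backs; the gripper's body (78 mm by 193 mm) begins 47 mm behind the grasp point.
Start: joints at [-56.03, 20.546, 0.682, 0, -70.136, -16.507], TCP at [0.203, -0.644, 0.227] pointing down, gripper open.
Joint ranges: [-176.03, 176.03], [-82.01, 121.73], [-58.28, 71.71], [-173.87, 95.51], [-174.79, -0.11], [-173.66, 173.66]. Speed limits (degrees/s): [136.94, 136.94, 172.46, 180, 180, 180].

### API

Orientations are given as a 3x3 rotation matrix whose columns are the frame's x, y, z axes.
In Python, from station import get_state, optics, workorder, r gives the robot as it stands. The module is installed in compiled form; this text tells all that it offers.
- The arm moves only by the shell command python3 -m inch 'ROWS' [FORCE]. ROWS is JSON, a list of rows, each an object of numbers: "jaw": the opening, from 0 (shut) to 1 (fully open); "x", "y", "z": the shift along the world's x, y, z in m; "rx", "ry", "rz": the turn, a rotation vector about the world's x, y, z in degrees. A call has 1 to 12 rows; each row shifts and turns the commanded pose from where the row before left it; what a row does not reach is not made up. A row lasts 1/10 s, in which the tool goes at most 50 mm and 8.59 degrees, less where a joint would pass 70% of its speed; a pose out of reach is approached as far as the arm can. A call with a gripper value outside its range is refused whole. The fingers move at their own pace and stop on an object; FORCE is the grip in N (left out, the last holds). Time passes only in rows, so rows that do not move let the fingers close. It gives the time, the measured TCP pose, the force, the opening and the grip force at its end, in the units of the state.
- get_state(): the state, without advancing time (a new reading comes with each control period).
- optics.snapshot(name): name is "side" or "top"; returns a dict with "img" (420x560x3 uint8, blue, green, red), "fx", "fy", "cx", "cy" (pixels), "pose" (4x4, takes a point from camera to world coordinates). Camera axes: x right, y down, z forward; pixel columns grow to the right and rows downward; lengths in m; the calibration is good to about 2 mm. A picture is of the moment at which its call begins. There is no depth.
- workorder.job_done(): hands the job in; it is judged then, once.
The state is a dict: "clock": time; "qpos": joint angles; "qvel": joint speeds; "joint_efforts": joint torques, N m; "tool_pos": TCP position; "orientation": TCP orientation; "contact_force": force on the tool from outside, world axes, zero at the start; "wrist_torque": the same for the moment, N m; "width": finger opening in m; "grip_force": force on a finger pad.
Only numpy, scipy, OpenCV 4.12 (cv2) and the standard library are available. Lean on these libraries where they do the work, as an engineer would, in place of code of your own. Each camera call takes 0.05 s, during which the arm holds its last target. There are 200 camera calls.

### The job

Take the metal unit with the blue cap out of the rack and set it upright on the black mat and let go, so that you can take hold of it by its other two sides; then stand it fully home in the nest of the test bay while the bay's door is still open. Then push the blue door shut until its sprung latch snaps in behind the strike and stays shut. Do not drop the unit or tip it over, and leave the orange-capped unit, the tray, the screwdriver and the jar where they are.

Things in the scene. Friction and masses are not known exactly. Their poses are not given: they have to be found in the camera images.
- unit: The unit to test: upright bright aluminium block, 50 mm along its x, 40 mm along its y, 92 mm high, with a round blue cap (30 mm across, 10 mm high) on top; 0.25 to 0.45 kg. Origin: centre of its underside, z up. In the rack only its x sides (50 mm apart) can be gripped; in the nest only its y sides (40 mm apart). Half a turn about z makes no difference.
- spare: A second unit, the same but with an orange cap, in the other place of the rack; must stay. Origin at the centre of its underside.
- rack: Grey rack fixed on the bench, origin under its centre: base 90 (x) by 150 (y) by 6 mm with three fins, 36 mm long in x, up to 86 mm above the bench. Two places, 32 mm either side of the origin along y, 46 mm wide, open at both x ends; either may hold the blue-capped unit. Units stand on the base with their x along the rack's x.
- mat_top (a point): Centre of the top of a thin black rubber mat, 130 mm square, fixed on the bench, top 3 mm above the bench; axes along its sides, z up.
- nest (a point): Centre of the nest's yellow floor in the test bay, 12 mm above the bench: the unit's origin goes here, unit's x along nest x (either way round). Nest x points from the door to the back of the bay, y to the hinge side, z up. Two black guides 80 mm tall at the x sides, 58 mm apart inside, 30 mm long in y; lips 8 mm high at the y sides, 48 mm apart inside (4 mm play all round).
- bay: The fixed test bay, open at the top: dark base 210 (x) by 222 (y) mm, 12 mm thick, white side and back walls 100 mm high above the bench (inside faces at y = +-99, x = +95 mm), door on the -x side. A grey box 50 mm high stands behind the back wall. Origin under the nest, at bench height, axes as the nest's.
- door_hinge (a point): On the door's upright hinge axis, 14 mm above the bench, at x = -90, y = +90 mm of the nest. Axes turn with the door: -y from hinge to free edge, -x the outward normal of its outer face (the one to push); parallel to the nest's when shut. The blue door is 12 mm thick (outer face 6 mm from the hinge line), reaches from 8 to 176 mm from the hinge, top 96 mm above the bench.
- door_push (a point): Upper part of the bright steel push plate on the door's outer face: 140 mm from the hinge, 79 mm above the bench. Moves with the door; axes as door_hinge.
- door (a joint): Door angle, rad: 0 fully shut, positive open (outward, clockwise from above). Stays where left; needs under 1 N at the push plate until the latch meets the strike at about 0.11, then up to about 12 N until it snaps in at about 0.015. Hard stop at 0.
- latch (a joint): Retraction of the sprung brass bolt in the door's free edge, m: 0 fully out, at most 0.010. Bevelled on its inner side: the brass strike drives it in as the door closes, then it springs out behind the strike.
- tray: Black open tray 110 x 160 x 45 mm, must stay. Origin at the centre of its underside.
- driver: Screwdriver, 190 mm long, must stay.
- jar: Closed jar, 60 mm across, 80 mm high, must stay. Origin at the centre of its underside.
Not all that is in view belongs to the job. Leave any red look-alike of the unit alone.

How it is judged (in metres and radians):
On the way, in this order (a step that is already met when the one before it is completed fails the run):
1. the blue-capped unit stands upright on the mat, let go (contact force between the fingers and unit below 0.2 N and linear speed of unit below 0.02 m/s and angle between unit's own z axis and vertical below 0.1 rad and x of unit in the frame of mat_top between -0.065 and 0.065 m and y of unit in the frame of mat_top between -0.065 and 0.065 m and z of unit in the frame of mat_top between -0.004 and 0.004 m), for 0.2 s.
2. the unit stands fully home in the nest, let go, with the door still open (contact force between the fingers and unit below 0.2 N and linear speed of unit below 0.02 m/s and angle between unit's own z axis and vertical below 0.1 rad and horizontal distance between unit and nest below 0.009 m and z of unit in the frame of nest between -0.004 and 0.004 m and angle between the x axis of unit and the x axis of nest, either way round below 0.25 rad and value of joint door above 0.2 rad), for 0.2 s.
3. the door is shut and the latch has sprung out behind the strike (value of joint door below 0.04 rad and value of joint latch below 0.002 m), for 0.2 s.
At the end, for the whole second after the job is handed in: The unit stands upright (within 0.1 rad), released and at rest in the nest, its underside within 4 mm of the nest floor, within 9 mm of its centre and turned within 0.25 rad of its axes; the door is within 0.04 rad of shut and the latch bolt is out to within 2 mm (all of step 3 and contact force between the fingers and unit below 0.2 N and linear speed of unit below 0.02 m/s and angle between unit's own z axis and vertical below 0.1 rad and horizontal distance between unit and nest below 0.009 m and z of unit in the frame of nest between -0.004 and 0.004 m and angle between the x axis of unit and the x axis of nest, either way round below 0.25 rad and velocity of joint door below 0.05 rad/s); the robot touches nothing.
It fails at once if the unit is tipped over (angle between unit's own z axis and vertical above 0.8 rad).
It fails at once if the unit is dropped (falls freely faster than 0.7 m/s) (linear speed of unit above 0.7 m/s and contact force between the fingers and unit below 0.1 N).
It fails at once if the orange-capped unit, tray, screwdriver or jar is moved more than 40 mm (distance of any of spare, tray, driver, jar from where it was at the start of the episode above 0.04 m).
It also fails if it takes over 72 s, if anything falls off the work surface, if the arm or the gripper's body presses on something with over 40 N, if the wrist force passes 120 N, or if a joint passes its speed limit or range.

## Working session

There is one attempt and no reset: what is moved stays moved. The work goes in short steps, Python scripts to look and compute and a shell command to move; the robot and the scene stay as the last step left them, time stands still between calls to the robot, and variables do not carry over. Pictures are saved under pics/ and viewed, at most 10 in all, crops included, and the job is handed in when it is done.

```bash
mkdir -p pics
python3 - <<'E'
from station import get_state, optics, r
import cv2,numpy as np
print(r.pinch_z); s=get_state(); print({k:np.round(v,4).tolist() for k,v in s.items()})
for n in("top","side"):
    d=optics.snapshot(n); cv2.imwrite(f"pics/{n}0.png",d["img"]); print(n,d["fx"],d["fy"],d["cx"],d["cy"],np.round(d["pose"],4).tolist())
E
```

```text
0.0188
{'clock': 0.0, 'qpos': [-56.0306, 20.5938, 0.6334, -0.0214, -70.1367, -16.5054], 'qvel': [-0.0616, -0.0952, 0.0072, -0.0569, -0.0335, 0.0284], 'joint_efforts': [0.0005, -58.272, 29.3052, 6.9974, 0.0067, -0.0002], 'tool_pos': [0.2024, -0.6434, 0.2256], 'orientation': [[-0.9539, -0.3, -0.0007], [-0.3, 0.9539, 0.0016], [0.0001, 0.0017, -1.0]], 'contact_force': [0.8261, 0.1223, -0.7315], 'wrist_torque': [0.0022, 0.0159, 0.0065], 'grip_force': 0.0, 'width': 0.0875}
top 388.1583749503533 388.1583749503533 290.6989637889819 214.59203695733243 [[0.0134, -0.9824, 0.1865, 0.4179], [-0.9998, -0.0109, 0.0149, -0.0841], [-0.0126, -0.1867, -0.9823, 0.8594], [0.0, 0.0, 0.0, 1.0]]
side 404.57957861436245 404.57957861436245 277.9758326911381 209.39808128503782 [[-0.8785, -0.3083, 0.3649, 0.2016], [-0.4777, 0.5757, -0.6636, 0.5624], [-0.0055, -0.7573, -0.6531, 0.7093], [0.0, 0.0, 0.0, 1.0]]
```

View pics/top0.png

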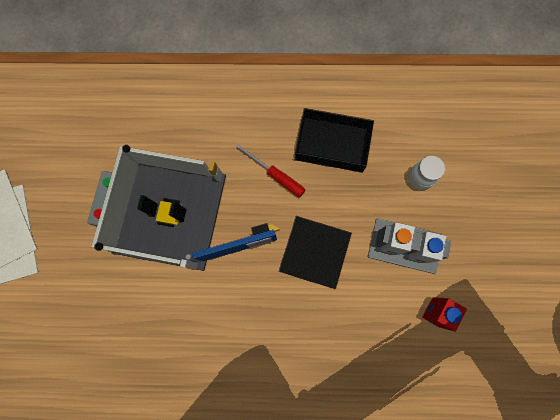

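View pics/side0.png

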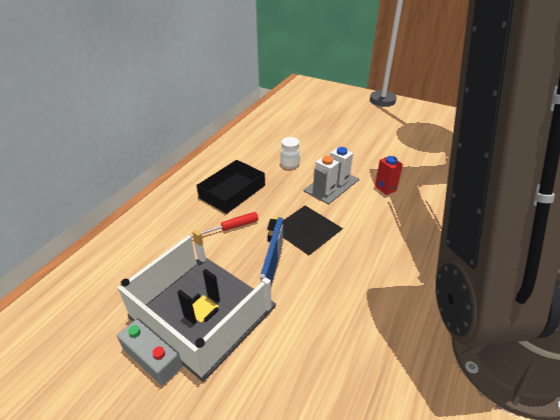

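The pictures show three things that could be taken for the unit:
- **Aluminium with blue cap:** top (435,245), side (342,151).
- **Aluminium with orange cap (the spare):** top (403,236), side (327,160).
- **Red block with blue cap (look-alike):** top (453,314), side (390,160).

I choose the first. The bay is on the left of the top view with its nest at (168,212). The door is open from (190,260) to (278,232), and the mat is at (316,252).

```bash
cat > h.py <<'E'
import cv2,numpy as np
from station import get_state, optics, r
def snap(n):
    return optics.snapshot(n)
def ray(d,uv):
    p=np.array([(uv[0]-d["cx"])/d["fx"],(uv[1]-d["cy"])/d["fy"],1.]); T=np.array(d["pose"]); return T[:3,3],T[:3,:3]@p
def plane(d,uv,z):
    o,v=ray(d,uv); return o+v*(z-o[2])/v[2]
def tri(d1,a,d2,b):
    o1,v1=ray(d1,a);o2,v2=ray(d2,b); s=np.linalg.lstsq(np.c_[v1,-v2],o2-o1,rcond=None)[0]
    p,q=o1+s[0]*v1,o2+s[1]*v2; return (p+q)/2,np.linalg.norm(p-q)
R={"blue":((105,120,60),(125,255,255)),"orange":((5,180,150),(15,255,255)),"yellow":((22,170,80),(32,255,255)),"dark":((0,0,0),(180,255,45))}
def comps(d,c,amin=25):
    m=cv2.inRange(cv2.cvtColor(d["img"],cv2.COLOR_BGR2HSV),*map(np.array,R[c]))
    n,l,s,ce=cv2.connectedComponentsWithStats(m)
    return [(np.round(ce[i],1).tolist(),s[i].tolist(),l==i) for i in range(1,n) if s[i][4]>=amin]
E
python3 - <<'E'
from h import *
D={n:snap(n) for n in("top","side")}
for n,d in D.items():
    np.savez(f"{n}.npz",**d)
    for c in("blue","orange","yellow"):
        for k in comps(d,c): print(n,c,k[0],k[1])
    for k in comps(d,"dark",600):
        q=cv2.minAreaRect(cv2.findContours(k[2].astype(np.uint8),0,2)[0][0]); print(n,"dark",k[0],k[1][4],np.round(cv2.boxPoints(q),1).tolist())
t=D["top"]["img"]; s=D["side"]["img"]
a=cv2.resize(t[135:285,85:285],None,fx=4,fy=4,interpolation=cv2.INTER_CUBIC); cv2.imwrite("pics/bay.png",a)
b=cv2.resize(s[140:210,295:405],(800,509),interpolation=cv2.INTER_CUBIC)[:, :]
c=cv2.resize(t[210:335,360:480],None,fx=3,fy=3,interpolation=cv2.INTER_CUBIC)
b=cv2.resize(s[135:260,265:405],None,fx=3,fy=3,interpolation=cv2.INTER_CUBIC)
cv2.imwrite("pics/rack.png",np.hstack([c,b]))
E
```

```text
top blue [233.3, 243.6] [192, 230, 83, 28, 496]
top blue [435.3, 244.8] [428, 238, 15, 15, 175]
top blue [453.4, 314.7] [446, 307, 16, 16, 197]
top orange [403.8, 235.5] [397, 229, 15, 14, 158]
top yellow [165.1, 213.2] [156, 201, 22, 24, 304]
top dark [333.8, 140.2] 3734 [[293.6000061035156, 159.5], [303.1000061035156, 107.5999984741211], [374.0, 120.5], [364.6000061035156, 172.39999389648438]]
top dark [315.2, 252.2] 3372 [[278.5, 271.5], [295.3999938964844, 215.8000030517578], [351.8999938964844, 232.89999389648438], [335.0, 288.6000061035156]]
side blue [341.6, 150.4] [337, 147, 10, 8, 63]
side blue [391.1, 159.6] [386, 156, 11, 8, 66]
side blue [272.0, 252.2] [262, 218, 21, 63, 497]
side orange [327.1, 159.5] [323, 156, 9, 8, 58]
side yellow [209.4, 301.5] [205, 298, 10, 8, 25]
side dark [478.0, 125.9] 9532 [[437.3999938964844, 263.29998779296875], [475.20001220703125, -5.5], [514.0999755859375, 0.0], [476.29998779296875, 268.79998779296875]]
side dark [551.3, 153.8] 1031 [[538.2000122070312, 192.10000610351562], [554.2000122070312, 103.0999984741211], [567.7000122070312, 105.5999984741211], [551.7000122070312, 194.60000610351562]]
side dark [230.6, 185.7] 2113 [[192.60000610351562, 187.8000030517578], [246.8000030517578, 149.8000030517578], [269.5, 182.3000030517578], [215.3000030517578, 220.1999969482422]]
side dark [533.5, 252.1] 1286 [[514.4000244140625, 301.70001220703125], [537.0999755859375, 201.3000030517578], [551.9000244140625, 204.6999969482422], [529.2000122070312, 305.1000061035156]]
side dark [453.7, 299.1] 1874 [[430.3999938964844, 266.1000061035156], [462.8999938964844, 259.6000061035156], [477.3999938964844, 332.1000061035156], [444.8999938964844, 338.6000061035156]]
```

View pics/bay.png

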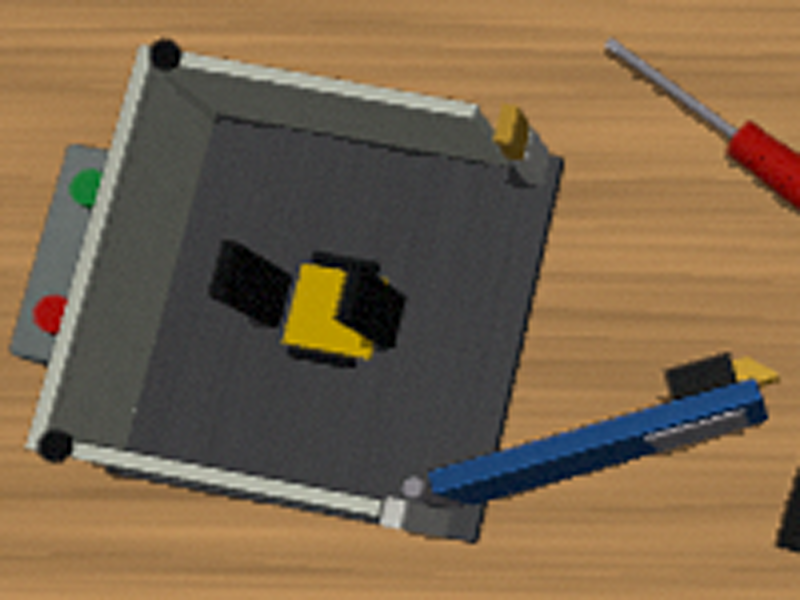

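View pics/rack.png

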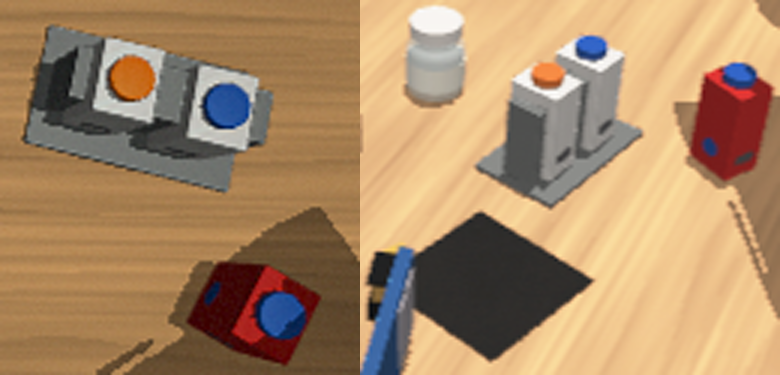

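The close crop confirms the choice: the bare aluminium block with the blue cap stands at the right-hand (−y) place of the rack, the orange one is to its left, and the red block is separate. In the bay crop:
- Wall-corner discs are at full-image (126.5,148.5) and (99,246.3).
- Base front corners are at (225.5,174.5) and (204,270.5).
- The hinge knob is at (188.2,256.5) and the door tip near (275,232).

Run:
```python
from h import *
t=dict(np.load("top.npz"));s=dict(np.load("side.npz"))
P=lambda n,p:print(n,np.round(p,4).tolist())
for n,a,b in(("cap",(435.3,244.8),(341.6,150.4)),("orange",(403.8,235.5),(327.1,159.5)),("disc1",(126.4,148.4),(125.4,283)),("disc2",(98.9,246.2),(200,343))):
    p,e=tri(t,a,s,b); P(n,[*p,e])
u,o=[tri(t,a,s,b)[0] for a,b in(((435.3,244.8),(341.6,150.4)),((403.8,235.5),(327.1,159.5)))]
P("rack y ang",np.degrees(np.arctan2(*(o-u)[1::-1])))
P("mat",[plane(t,p,.003) for p in((278.5,271.5),(295.4,215.8),(351.9,232.9),(335,288.6))]); P("matc",plane(t,(315.2,252.2),.003))
P("mat top/side",tri(t,(295.8,216.2),s,(305,206.5)))if 0 else None
f1,f2=plane(t,(225.3,174.5),.012),plane(t,(203.8,270.2),.012); P("front",[f1,f2])
P("front w",np.linalg.norm(f1-f2)); ey=(f2-f1)/np.linalg.norm(f2-f1); ex=np.array([ey[1],-ey[0],0]); P("ex",ex); P("nest from front",(f1+f2)/2+.105*ex)
d1,d2=plane(t,(126.4,148.4),.1),plane(t,(98.9,246.2),.1); ey2=(d2-d1)/np.linalg.norm(d2-d1);P("discs",[d1,d2,ey,ey2])
P("yellow",[plane(t,(85+a/4,135+b/4),.012) for a,b in((303,264),(283,345),(370,360))])
h=plane(t,(188.1,256.4),.097); P("hinge",h)
P("door top edge inner ends",[plane(t,(85+a/4,135+b/4),.096) for a,b in((432,470),(752,382),(764,400),(440,488))])
```

```text
cap [0.5046, -0.3546, 0.1035, 0.0003]
orange [0.5221, -0.2943, 0.1036, 0.0004]
disc1 [0.6975, 0.2695, 0.0991, 0.0012]
disc2 [0.494, 0.3049, 0.1001, 0.0008]
rack y ang 73.8822
mat [[0.4536, -0.0461, 0.003], [0.5779, -0.0817, 0.003], [0.5406, -0.2076, 0.003], [0.4185, -0.1691, 0.003]]
matc [0.4968, -0.1262, 0.003]
front [[0.6699, 0.0786, 0.012], [0.4539, 0.1157, 0.012]]
front w 0.2191
ex [0.1691, 0.9856, 0.0]
nest from front [0.5797, 0.2007, 0.012]
discs [[0.6978, 0.2695, 0.1], [0.4944, 0.3052, 0.1], [-0.9856, 0.1691, 0.0], [-0.9849, 0.173, 0.0]]
yellow [[0.6067, 0.2212, 0.012], [0.5604, 0.2289, 0.012], [0.5525, 0.1797, 0.012]]
hinge [0.4768, 0.1281, 0.097]
door top edge inner ends [[0.4846, 0.1192, 0.096], [0.5303, -0.0377, 0.096], [0.5213, -0.0439, 0.096], [0.4759, 0.1147, 0.096]]
```

```bash
python3 -m inch '[{"jaw":1,"x":0.0252,"y":0.0241,"rz":4.7},{"x":0.0252,"y":0.0241,"rz":4.7},{"x":0.0252,"y":0.0241,"rz":4.7},{"x":0.0252,"y":0.0241,"rz":4.7},{"x":0.0252,"y":0.0241,"rz":4.7},{"x":0.0252,"y":0.0241,"rz":4.7},{"x":0.0252,"y":0.0241,"rz":4.7},{"x":0.0252,"y":0.0241,"rz":4.7},{"x":0.0252,"y":0.0241,"rz":4.7},{"x":0.0252,"y":0.0241,"rz":4.7},{"x":0.0252,"y":0.0241,"rz":4.7},{"x":0.0252,"y":0.0241,"rz":4.7}]'
cat >> h.py <<'E'
def st():
    s=get_state(); O=np.array(s["orientation"]); 
    print("t",round(s["clock"],2),"tcp",np.round(s["tool_pos"],4),"yaw",round(float(np.degrees(np.arctan2(O[1,1],O[0,1]))),2),"zax",np.round(O[:,2],3),"F",np.round(s["contact_force"],1),"w",round(float(s["width"]),4),"g",round(float(s["grip_force"]),1),"q",np.round(s["qpos"],0))
E
python3 -c "from h import *;st()"
```

```text
t 0.2 tcp [ 0.2024 -0.6436  0.226 ] yaw 107.46 zax [-0.     0.001 -1.   ] F [ 0.5  1.  -0.7] w 0.088 g 0.0 q [-56.  21.   1.  -0. -70. -17.]$[0]: bad value
```

```bash
python3 -m inch '[{"jaw":1.0,"x":0.0252,"y":0.0241,"z":0,"rx":0,"ry":0,"rz":4.7}]';echo; python3 -m inch '[{"x":0.0252,"y":0.0241,"rz":4.7}]';  python3 -c "from h import *;st()"
```

```text
clock: 0.3
tool_pos: [0.2259, -0.6209, 0.2256]
orientation: [[-0.927, -0.375, -0.001], [-0.375, 0.927, 0.001], [0.001, 0.001, -1.0]]
contact_force: [0.3, 0.0, -0.3]
width: 0.0877
grip_force: 0.0

t 0.3 tcp [ 0.2259 -0.6209  0.2256] yaw 112.01 zax [-0.001  0.001 -1.   ] F [ 0.3  0.  -0.3] w 0.0877 g 0.0 q [-53.  19.  -1.   0. -69. -15.]$[0]: bad value
```

Every row needs all seven keys.

```bash
python3 -m inch '[{"jaw":1,"x":0.0252,"y":0.0241,"z":0,"rx":0,"ry":0,"rz":4.7},{"jaw":1,"x":0.0252,"y":0.0241,"z":0,"rx":0,"ry":0,"rz":4.7},{"jaw":1,"x":0.0252,"y":0.0241,"z":0,"rx":0,"ry":0,"rz":4.7},{"jaw":1,"x":0.0252,"y":0.0241,"z":0,"rx":0,"ry":0,"rz":4.7},{"jaw":1,"x":0.0252,"y":0.0241,"z":0,"rx":0,"ry":0,"rz":4.7},{"jaw":1,"x":0.0252,"y":0.0241,"z":0,"rx":0,"ry":0,"rz":4.7},{"jaw":1,"x":0.0252,"y":0.0241,"z":0,"rx":0,"ry":0,"rz":4.7},{"jaw":1,"x":0.0252,"y":0.0241,"z":0,"rx":0,"ry":0,"rz":4.7},{"jaw":1,"x":0.0252,"y":0.0241,"z":0,"rx":0,"ry":0,"rz":4.7},{"jaw":1,"x":0.0252,"y":0.0241,"z":0,"rx":0,"ry":0,"rz":4.7},{"jaw":1,"x":0.0252,"y":0.0241,"z":0,"rx":0,"ry":0,"rz":4.7},{"jaw":1,"x":0,"y":0,"z":0,"rx":0,"ry":0,"rz":0}]' >/dev/null;  python3 -c "from h import *;st()"
```

```text
t 1.5 tcp [ 0.5075 -0.3522  0.2262] yaw 164.21 zax [ 0.  0. -1.] F [-0.9 -0.1  0.1] w 0.0873 g 0.0 q [-17.  15.  -7.  -0. -68.   1.]
```

```bash
python3 -m inch '[{"jaw":1,"x":-0.003,"y":-0.0024,"z":-0.02,"rx":0,"ry":0,"rz":-0.2},{"jaw":1,"x":0,"y":0,"z":-0.03,"rx":0,"ry":0,"rz":0},{"jaw":1,"x":0,"y":0,"z":-0.03,"rx":0,"ry":0,"rz":0},{"jaw":1,"x":0,"y":0,"z":-0.02,"rx":0,"ry":0,"rz":0},{"jaw":1,"x":0,"y":0,"z":-0.02,"rx":0,"ry":0,"rz":0},{"jaw":1,"x":0,"y":0,"z":-0.02,"rx":0,"ry":0,"rz":0},{"jaw":1,"x":0,"y":0,"z":-0.015,"rx":0,"ry":0,"rz":0},{"jaw":1,"x":0,"y":0,"z":-0.012,"rx":0,"ry":0,"rz":0},{"jaw":1,"x":0,"y":0,"z":0,"rx":0,"ry":0,"rz":0}]' >/dev/null;  python3 - <<'E'
from h import *
st()
a=snap("top")["img"][190:290,350:480];b=snap("side")["img"][100:200,270:400]
cv2.imwrite("pics/g1.png",cv2.resize(np.hstack([a,b]),None,fx=3,fy=3,interpolation=cv2.INTER_CUBIC))
E
```

```text
t 2.4 tcp [ 0.5007 -0.3568  0.0578] yaw 163.62 zax [-0.003  0.001 -1.   ] F [0.5 0.6 0.5] w 0.0876 g 0.0 q [-17.  24. -19.  -0. -48.   1.]
```

View pics/g1.png

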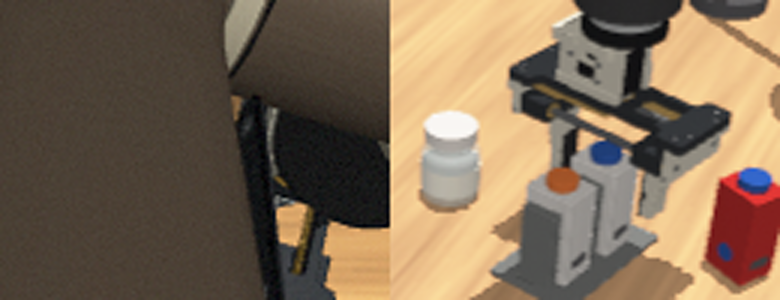

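The side crop shows the open fingers either side of the blue-capped unit, along its x sides. I correct by a few mm and close.

```bash
python3 -m inch '[{"jaw":1,"x":0.0039,"y":0.0022,"z":0,"rx":0,"ry":0,"rz":0.3},{"jaw":1,"x":0,"y":0,"z":0,"rx":0,"ry":0,"rz":0},{"jaw":0,"x":0,"y":0,"z":0,"rx":0,"ry":0,"rz":0},{"jaw":0,"x":0,"y":0,"z":0,"rx":0,"ry":0,"rz":0},{"jaw":0,"x":0,"y":0,"z":0,"rx":0,"ry":0,"rz":0},{"jaw":0,"x":0,"y":0,"z":0,"rx":0,"ry":0,"rz":0},{"jaw":0,"x":0,"y":0,"z":0,"rx":0,"ry":0,"rz":0},{"jaw":0,"x":0,"y":0,"z":0,"rx":0,"ry":0,"rz":0},{"jaw":0,"x":0,"y":0,"z":0,"rx":0,"ry":0,"rz":0}]' 35 >/dev/null;  python3 -c "from h import *;st()"
```

```text
t 3.4 tcp [ 0.5053 -0.3547  0.0594] yaw 163.95 zax [-0.001  0.    -1.   ] F [-2.5  0.4  0.8] w 0.0508 g 34.4 q [-17.  24. -18.  -0. -48.   1.]
```

```bash
python3 -m inch '[{"jaw":0,"x":0,"y":0,"z":0.005,"rx":0,"ry":0,"rz":0},{"jaw":0,"x":0,"y":0,"z":0.01,"rx":0,"ry":0,"rz":0},{"jaw":0,"x":0,"y":0,"z":0.015,"rx":0,"ry":0,"rz":0},{"jaw":0,"x":0,"y":0,"z":0.015,"rx":0,"ry":0,"rz":0},{"jaw":0,"x":0,"y":0,"z":0.015,"rx":0,"ry":0,"rz":0},{"jaw":0,"x":0,"y":0,"z":0.015,"rx":0,"ry":0,"rz":0},{"jaw":0,"x":0,"y":0,"z":0.015,"rx":0,"ry":0,"rz":0},{"jaw":0,"x":0,"y":0,"z":0.015,"rx":0,"ry":0,"rz":0},{"jaw":0,"x":0,"y":0,"z":0.015,"rx":0,"ry":0,"rz":0},{"jaw":0,"x":0,"y":0,"z":0.01,"rx":0,"ry":0,"rz":0},{"jaw":0,"x":0,"y":0,"z":0.005,"rx":0,"ry":0,"rz":0},{"jaw":0,"x":0,"y":0,"z":0,"rx":0,"ry":0,"rz":0}]' >/dev/null;  python3 -c "from h import *;st()"
```

```text
t 4.6 tcp [ 0.5061 -0.3549  0.1952] yaw 163.96 zax [ 0.001 -0.    -1.   ] F [-1.2  0.5 -3.9] w 0.0504 g 34.4 q [-17.  16.  -9.  -0. -64.   1.]
```

```bash
python3 -m inch '[{"jaw":0,"x":-0.001,"y":0.0205,"z":0,"rx":0,"ry":0,"rz":-7.63},{"jaw":0,"x":-0.001,"y":0.0205,"z":0,"rx":0,"ry":0,"rz":-7.63},{"jaw":0,"x":-0.001,"y":0.0205,"z":0,"rx":0,"ry":0,"rz":-7.63},{"jaw":0,"x":-0.001,"y":0.0205,"z":0,"rx":0,"ry":0,"rz":-7.63},{"jaw":0,"x":-0.001,"y":0.0205,"z":0,"rx":0,"ry":0,"rz":-7.63},{"jaw":0,"x":-0.001,"y":0.0205,"z":0,"rx":0,"ry":0,"rz":-7.63},{"jaw":0,"x":-0.001,"y":0.0205,"z":0,"rx":0,"ry":0,"rz":-7.63},{"jaw":0,"x":-0.001,"y":0.0205,"z":0,"rx":0,"ry":0,"rz":-7.63},{"jaw":0,"x":-0.001,"y":0.0205,"z":0,"rx":0,"ry":0,"rz":-7.63},{"jaw":0,"x":-0.001,"y":0.0205,"z":0,"rx":0,"ry":0,"rz":-7.63},{"jaw":0,"x":-0.001,"y":0.0205,"z":0,"rx":0,"ry":0,"rz":-7.63},{"jaw":0,"x":0,"y":0,"z":0,"rx":0,"ry":0,"rz":0}]' >/dev/null;  python3 -c "from h import *;st()"
```

```text
t 5.8 tcp [ 0.4943 -0.1276  0.1939] yaw 79.85 zax [-0.001  0.001 -1.   ] F [ 0.1 -0.4 -3.5] w 0.0504 g 34.4 q [   8.    6.  -22.   -0.  -61. -108.]
```

```bash
python3 -m inch '[{"jaw":0,"x":0,"y":0,"z":-0.01,"rx":0,"ry":0,"rz":0},{"jaw":0,"x":0,"y":0,"z":-0.02,"rx":0,"ry":0,"rz":0},{"jaw":0,"x":0,"y":0,"z":-0.02,"rx":0,"ry":0,"rz":0},{"jaw":0,"x":0,"y":0,"z":-0.02,"rx":0,"ry":0,"rz":0},{"jaw":0,"x":0,"y":0,"z":-0.02,"rx":0,"ry":0,"rz":0},{"jaw":0,"x":0,"y":0,"z":-0.015,"rx":0,"ry":0,"rz":0},{"jaw":0,"x":0,"y":0,"z":-0.012,"rx":0,"ry":0,"rz":0},{"jaw":0,"x":0,"y":0,"z":-0.01,"rx":0,"ry":0,"rz":0},{"jaw":0,"x":0,"y":0,"z":-0.005,"rx":0,"ry":0,"rz":0},{"jaw":0,"x":0,"y":0,"z":0,"rx":0,"ry":0,"rz":0},{"jaw":0,"x":0,"y":0,"z":0,"rx":0,"ry":0,"rz":0}]' >/dev/null;  python3 -c "from h import *;st()"
```

```text
t 6.9 tcp [ 0.4952 -0.1294  0.0629] yaw 80.05 zax [ 0.001 -0.    -1.   ] F [ 0.2  0.3 -1.8] w 0.0502 g 34.4 q [   7.   15.  -32.    0.  -43. -107.]
```

```bash
python3 -m inch '[{"jaw":0,"x":0,"y":0,"z":-0.003,"rx":0,"ry":0,"rz":0},{"jaw":0,"x":0,"y":0,"z":-0.002,"rx":0,"ry":0,"rz":0},{"jaw":0,"x":0,"y":0,"z":-0.001,"rx":0,"ry":0,"rz":0},{"jaw":0,"x":0,"y":0,"z":0,"rx":0,"ry":0,"rz":0}]' >/dev/null;  python3 -c "from h import *;st()"
```

```text
t 7.3 tcp [ 0.4948 -0.1293  0.0565] yaw 80.04 zax [-0.  0. -1.] F [ 0.   0.6 -2.5] w 0.0504 g 34.4 q [   7.   16.  -32.   -0.  -42. -107.]
```

```bash
python3 -m inch '[{"jaw":0,"x":0,"y":0,"z":-0.001,"rx":0,"ry":0,"rz":0},{"jaw":0,"x":0,"y":0,"z":0,"rx":0,"ry":0,"rz":0}]' >/dev/null;  python3 -c "from h import *;st()"
```

```text
t 7.5 tcp [ 0.4952 -0.1293  0.0563] yaw 80.06 zax [ 0.001 -0.    -1.   ] F [-2.4  0.3  4.3] w 0.0501 g 34.4 q [   7.   16.  -32.    0.  -42. -107.]
```

```bash
python3 -m inch '[{"jaw":0.75,"x":0,"y":0,"z":0,"rx":0,"ry":0,"rz":0},{"jaw":0.75,"x":0,"y":0,"z":0,"rx":0,"ry":0,"rz":0},{"jaw":1,"x":0,"y":0,"z":0,"rx":0,"ry":0,"rz":0},{"jaw":1,"x":0,"y":0,"z":0,"rx":0,"ry":0,"rz":0},{"jaw":1,"x":0,"y":0,"z":0,"rx":0,"ry":0,"rz":0},{"jaw":1,"x":0,"y":0,"z":0,"rx":0,"ry":0,"rz":0},{"jaw":1,"x":0,"y":0,"z":0.015,"rx":0,"ry":0,"rz":0},{"jaw":1,"x":0,"y":0,"z":0.02,"rx":0,"ry":0,"rz":0},{"jaw":1,"x":0,"y":0,"z":0.02,"rx":0,"ry":0,"rz":0},{"jaw":1,"x":0,"y":0,"z":0.015,"rx":0,"ry":0,"rz":0},{"jaw":1,"x":0,"y":0,"z":0.01,"rx":0,"ry":0,"rz":0},{"jaw":1,"x":0,"y":0,"z":0,"rx":0,"ry":0,"rz":0}]' >/dev/null;  python3 - <<'E'
from h import *
st()
d=snap("side"); print([k[:2] for k in comps(d,"blue")])
cv2.imwrite("pics/m1.png",cv2.resize(d["img"][90:290,170:430],None,fx=3,fy=3,interpolation=cv2.INTER_CUBIC))
E
```

```text
t 8.7 tcp [ 0.4957 -0.1293  0.1368] yaw 80.04 zax [ 0.002  0.    -1.   ] F [-0.  -0.5  0.3] w 0.0876 g 0.0 q [   7.   10.  -27.    0.  -53. -107.]
[([536.6, 143.4], [524, 129, 36, 32, 210]), ([391.2, 159.6], [386, 156, 11, 8, 65]), ([309.5, 197.8], [304, 193, 12, 10, 93]), ([272.1, 252.4], [262, 218, 21, 63, 487])]
```

View pics/m1.png

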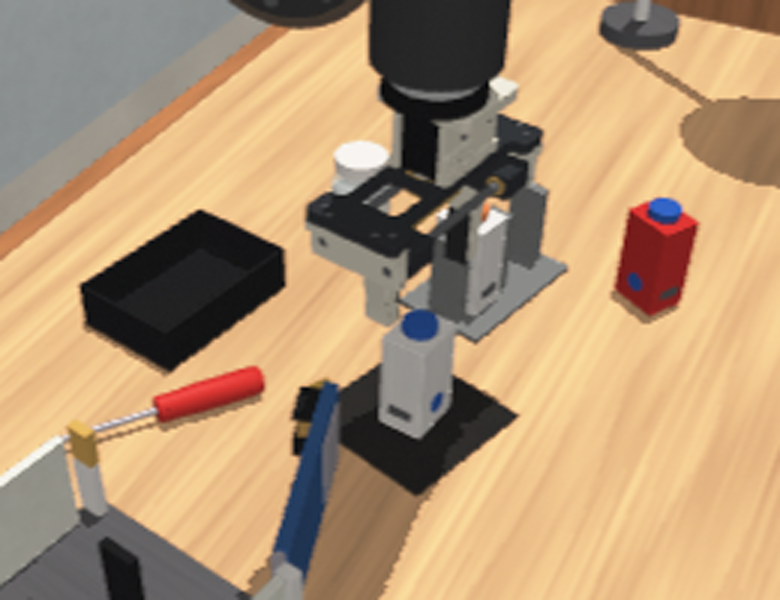

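The side crop shows the unit upright and free on the mat, its cap at side pixel (309.5,197.8). Next I turn 90° and regrip.

```bash
python3 -m inch '[{"jaw":1,"x":0,"y":0,"z":0,"rx":0,"ry":0,"rz":8.2},{"jaw":1,"x":0,"y":0,"z":0,"rx":0,"ry":0,"rz":8.2},{"jaw":1,"x":0,"y":0,"z":0,"rx":0,"ry":0,"rz":8.2},{"jaw":1,"x":0,"y":0,"z":0,"rx":0,"ry":0,"rz":8.2},{"jaw":1,"x":0,"y":0,"z":0,"rx":0,"ry":0,"rz":8.2},{"jaw":1,"x":0,"y":0,"z":0,"rx":0,"ry":0,"rz":8.2},{"jaw":1,"x":0,"y":0,"z":0,"rx":0,"ry":0,"rz":8.2},{"jaw":1,"x":0,"y":0,"z":0,"rx":0,"ry":0,"rz":8.2},{"jaw":1,"x":0,"y":0,"z":0,"rx":0,"ry":0,"rz":8.2},{"jaw":1,"x":0,"y":0,"z":0,"rx":0,"ry":0,"rz":8.2},{"jaw":1,"x":0,"y":0,"z":0,"rx":0,"ry":0,"rz":8},{"jaw":1,"x":0,"y":0,"z":0,"rx":0,"ry":0,"rz":0}]' >/dev/null;  python3 - <<'E'
from h import *
st(); print(plane(dict(np.load("side.npz")),(309.5,197.8),.1005))
E
```

```text
t 9.95 tcp [ 0.4942 -0.1294  0.1344] yaw 170.14 zax [-0.002 -0.    -1.   ] F [0.2 0.  0.2] w 0.0876 g 0.0 q [  7.  10. -27.  -0. -53. -17.]
[ 0.49582664 -0.12886881  0.1005    ]
```

Now down 0.077 m and grip the y sides.

```bash
python3 -m inch '[{"jaw":1,"x":0.001,"y":0,"z":-0.015,"rx":0,"ry":0,"rz":0},{"jaw":1,"x":0,"y":0,"z":-0.02,"rx":0,"ry":0,"rz":0},{"jaw":1,"x":0,"y":0,"z":-0.02,"rx":0,"ry":0,"rz":0},{"jaw":1,"x":0,"y":0,"z":-0.015,"rx":0,"ry":0,"rz":0},{"jaw":1,"x":0,"y":0,"z":-0.008,"rx":0,"ry":0,"rz":0},{"jaw":1,"x":0,"y":0,"z":0,"rx":0,"ry":0,"rz":0},{"jaw":0,"x":0,"y":0,"z":0,"rx":0,"ry":0,"rz":0},{"jaw":0,"x":0,"y":0,"z":0,"rx":0,"ry":0,"rz":0},{"jaw":0,"x":0,"y":0,"z":0,"rx":0,"ry":0,"rz":0},{"jaw":0,"x":0,"y":0,"z":0,"rx":0,"ry":0,"rz":0},{"jaw":0,"x":0,"y":0,"z":0,"rx":0,"ry":0,"rz":0},{"jaw":0,"x":0,"y":0,"z":0,"rx":0,"ry":0,"rz":0}]' 35 >/dev/null;  python3 -c "from h import *;st()"
```

```text
t 11.15 tcp [ 0.4959 -0.1294  0.0578] yaw 170.03 zax [ 0.  0. -1.] F [ 0.2  0.3 -0.6] w 0.0452 g 0.0 q [  7.  16. -32.   0. -42. -17.]
```

```bash
python3 -m inch '[{"jaw":0,"x":0,"y":0,"z":0,"rx":0,"ry":0,"rz":0},{"jaw":0,"x":0,"y":0,"z":0,"rx":0,"ry":0,"rz":0},{"jaw":0,"x":0,"y":0,"z":0,"rx":0,"ry":0,"rz":0}]' 35 |tail -2; python3 -c "from h import *;st()"
python3 -m inch '[{"jaw":0,"x":0,"y":0,"z":0.005,"rx":0,"ry":0,"rz":0},{"jaw":0,"x":0,"y":0,"z":0.01,"rx":0,"ry":0,"rz":0},{"jaw":0,"x":0,"y":0,"z":0.015,"rx":0,"ry":0,"rz":0},{"jaw":0,"x":0,"y":0,"z":0.02,"rx":0,"ry":0,"rz":0},{"jaw":0,"x":0,"y":0,"z":0.02,"rx":0,"ry":0,"rz":0},{"jaw":0,"x":0,"y":0,"z":0.02,"rx":0,"ry":0,"rz":0},{"jaw":0,"x":0,"y":0,"z":0.02,"rx":0,"ry":0,"rz":0},{"jaw":0,"x":0,"y":0,"z":0.015,"rx":0,"ry":0,"rz":0},{"jaw":0,"x":0,"y":0,"z":0.01,"rx":0,"ry":0,"rz":0},{"jaw":0,"x":0,"y":0,"z":0.005,"rx":0,"ry":0,"rz":0},{"jaw":0,"x":0,"y":0,"z":0,"rx":0,"ry":0,"rz":0}]' >/dev/null;  python3 -c "from h import *;st()"
```

```text
width: 0.0403
grip_force: 34.4
t 11.45 tcp [ 0.4958 -0.1294  0.0576] yaw 170.03 zax [-0. -0. -1.] F [-1.  -0.3  2. ] w 0.0403 g 34.4 q [  7.  16. -32.   0. -42. -17.]
t 12.55 tcp [ 0.4959 -0.1293  0.198 ] yaw 170.03 zax [ 0.001  0.    -1.   ] F [-0.4 -0.5 -3.3] w 0.0404 g 34.4 q [  7.   6. -22.  -0. -62. -17.]
```

Run:
```python
from h import *
t=dict(np.load("top.npz"));s=dict(np.load("side.npz"))
a=cv2.resize(t["img"][178:238,123:203],(640,480),interpolation=cv2.INTER_CUBIC)
b=cv2.resize(s["img"][260:330,170:250],(549,480),interpolation=cv2.INTER_CUBIC)
cv2.imwrite("pics/nest.png",cv2.resize(np.hstack([a,b]),(800,323)))
```

```text
(no output)
```

View pics/nest.png

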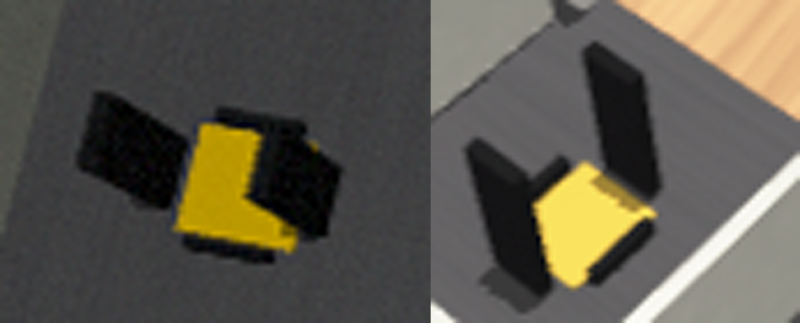

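The nest crop gives the yellow floor corners. In the top view they are (203,124), (177,231), (296,250) and (317,145). In the side view they are (590,160), (655,212) and (570,288). I convert them to get the nest centre from both views.

Run:
```python
from h import *
t=dict(np.load("top.npz"));s=dict(np.load("side.npz"))
k=.6728
T=lambda x,y,z=.012:plane(t,(123+(x/k+.5)/8-.5,178+(y/.6729+.5)/8-.5),z)
S=lambda x,y,z=.012:plane(s,(170+((x-430.6)/k+.5)/6.8625-.5,260+(y/.6729+.5)/6.857-.5),z)
c=[T(203,124),T(177,231),T(296,250),T(317,145)]; print(np.round(c,4)); print("top c",(c[0]+c[2])/2,(c[1]+c[3])/2, np.mean(c,0))
e=[S(590,160),S(655,212),S(570,288)]; print(np.round(e,4)); print("side c",(e[0]+e[2])/2)
ex=np.array([.171,.985,0])
# guide inner top edges z .092: front from top view, back from side view
g=[T(262,125,.092),T(248,195,.092)]; print("front guide inner top",np.round(g,4),np.mean(g,0)+.029*ex)
g=[T(97,92,.092),T(78,163,.092)]; print("back guide outer top",np.round(g,4),np.mean(g,0)-.029*ex)
g=[S(470,143,.092),S(525,180,.092)]; print("back guide side",np.round(g,4),np.mean(g,0)-.029*ex)
g=[S(588,45,.092),S(643,75,.092)]; print("front guide side",np.round(g,4),np.mean(g,0)+.029*ex)
```

```text
[[0.6076 0.2224 0.012 ]
 [0.5622 0.2297 0.012 ]
 [0.5548 0.1798 0.012 ]
 [0.5991 0.174  0.012 ]]
top c [0.58117443 0.20106873 0.012     ] [0.58064539 0.20185371 0.012     ] [0.58090991 0.20146122 0.012     ]
[[0.5978 0.1706 0.012 ]
 [0.5548 0.1801 0.012 ]
 [0.5645 0.2302 0.012 ]]
side c [0.58113269 0.20038036 0.012     ]
front guide inner top [[0.5895 0.171  0.092 ]
 [0.5626 0.1744 0.092 ]] [0.58099921 0.20126194 0.092     ]
back guide outer top [[0.6017 0.2348 0.092 ]
 [0.5741 0.2396 0.092 ]] [0.58294485 0.2086561  0.092     ]
back guide side [[0.601  0.2319 0.092 ]
 [0.5695 0.2361 0.092 ]] [0.58029396 0.2054457  0.092     ]
front guide side [[0.5898 0.1661 0.092 ]
 [0.5592 0.1686 0.092 ]] [0.57947405 0.195917   0.092     ]
```

```bash
python3 -m inch '[{"jaw":0,"x":0.004,"y":0.015,"z":0,"rx":0,"ry":0,"rz":0},{"jaw":0,"x":0.0077,"y":0.03,"z":0,"rx":0,"ry":0,"rz":0},{"jaw":0,"x":0.0077,"y":0.03,"z":0,"rx":0,"ry":0,"rz":0},{"jaw":0,"x":0.0077,"y":0.03,"z":0,"rx":0,"ry":0,"rz":0},{"jaw":0,"x":0.0077,"y":0.03,"z":0,"rx":0,"ry":0,"rz":0},{"jaw":0,"x":0.0077,"y":0.03,"z":0,"rx":0,"ry":0,"rz":0},{"jaw":0,"x":0.0077,"y":0.03,"z":0,"rx":0,"ry":0,"rz":0},{"jaw":0,"x":0.0077,"y":0.03,"z":0,"rx":0,"ry":0,"rz":0},{"jaw":0,"x":0.0077,"y":0.03,"z":0,"rx":0,"ry":0,"rz":0},{"jaw":0,"x":0.0077,"y":0.03,"z":0,"rx":0,"ry":0,"rz":0},{"jaw":0,"x":0.0077,"y":0.03,"z":0,"rx":0,"ry":0,"rz":0},{"jaw":0,"x":0.004,"y":0.0152,"z":0,"rx":0,"ry":0,"rz":0}]' >/dev/null;python3 -m inch '[{"jaw":0,"x":0,"y":0,"z":0,"rx":0,"ry":0,"rz":0},{"jaw":0,"x":0,"y":0,"z":0,"rx":0,"ry":0,"rz":0}]' >/dev/null;  python3 -c "from h import *;st()"
```

```text
t 13.95 tcp [0.5802 0.2005 0.1964] yaw 170.06 zax [-0.002 -0.001 -1.   ] F [-0.5  0.2 -4.2] w 0.0402 g 34.4 q [ 37.  16. -10.  -0. -64. -47.]
```

```bash
python3 -m inch '[{"jaw":0,"x":0.0005,"y":0.0003,"z":-0.015,"rx":0,"ry":0,"rz":0},{"jaw":0,"x":0,"y":0,"z":-0.015,"rx":0,"ry":0,"rz":0},{"jaw":0,"x":0,"y":0,"z":-0.015,"rx":0,"ry":0,"rz":0},{"jaw":0,"x":0,"y":0,"z":-0.01,"rx":0,"ry":0,"rz":0},{"jaw":0,"x":0,"y":0,"z":-0.005,"rx":0,"ry":0,"rz":0},{"jaw":0,"x":0,"y":0,"z":-0.005,"rx":0,"ry":0,"rz":0},{"jaw":0,"x":0,"y":0,"z":0,"rx":0,"ry":0,"rz":0}]' >/dev/null;  python3 - <<'E'
from h import *
st()
d=snap("side");cv2.imwrite("pics/n1.png",cv2.resize(d["img"][200:360,110:310],None,fx=4,fy=3.75,interpolation=cv2.INTER_CUBIC))
E
```

```text
t 14.65 tcp [0.5812 0.2008 0.1323] yaw 170.02 zax [-0. -0. -1.] F [-0.7 -0.5 -3.6] w 0.0401 g 34.4 q [ 37.  19. -14.  -0. -56. -47.]
```

View pics/n1.png

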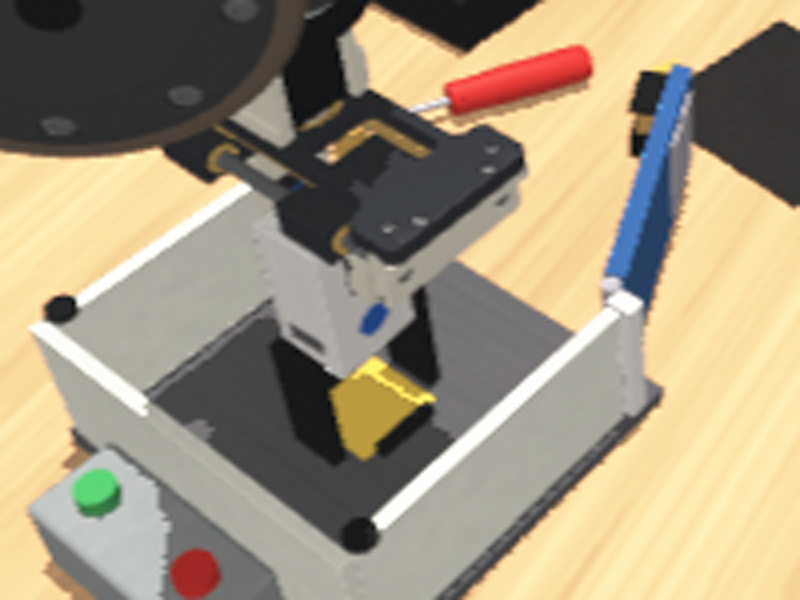

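The crop shows the unit's lower end between the black guides at (310,400) and (415,330), square and without contact force. I carry on down.

```bash
python3 -m inch '[{"jaw":0,"x":0,"y":0,"z":-0.01,"rx":0,"ry":0,"rz":0},{"jaw":0,"x":0,"y":0,"z":-0.01,"rx":0,"ry":0,"rz":0},{"jaw":0,"x":0,"y":0,"z":-0.01,"rx":0,"ry":0,"rz":0},{"jaw":0,"x":0,"y":0,"z":-0.01,"rx":0,"ry":0,"rz":0},{"jaw":0,"x":0,"y":0,"z":-0.006,"rx":0,"ry":0,"rz":0},{"jaw":0,"x":0,"y":0,"z":0,"rx":0,"ry":0,"rz":0}]' >/dev/null;  python3 -c "from h import *;st()"
python3 -m inch '[{"jaw":0,"x":0,"y":0,"z":-0.006,"rx":0,"ry":0,"rz":0},{"jaw":0,"x":0,"y":0,"z":-0.005,"rx":0,"ry":0,"rz":0},{"jaw":0,"x":0,"y":0,"z":-0.004,"rx":0,"ry":0,"rz":0},{"jaw":0,"x":0,"y":0,"z":-0.002,"rx":0,"ry":0,"rz":0},{"jaw":0,"x":0,"y":0,"z":0,"rx":0,"ry":0,"rz":0}]' >/dev/null;  python3 -c "from h import *;st()"
```

```text
t 15.3 tcp [0.5807 0.2007 0.0851] yaw 170.03 zax [-0.002 -0.001 -1.   ] F [-0.8  1.  -3.1] w 0.0402 g 34.4 q [ 37.  22. -17.  -0. -51. -47.]
t 15.8 tcp [0.5812 0.201  0.0693] yaw 170.03 zax [-0. -0. -1.] F [-0.3  0.7 -4.2] w 0.0402 g 34.4 q [ 37.  23. -18.  -0. -49. -47.]
```

```bash
python3 -m inch '[{"jaw":0,"x":0,"y":0,"z":-0.001,"rx":0,"ry":0,"rz":0},{"jaw":0,"x":0,"y":0,"z":-0.001,"rx":0,"ry":0,"rz":0},{"jaw":0,"x":0,"y":0,"z":0,"rx":0,"ry":0,"rz":0}]' >/dev/null;  python3 -c "from h import *;st()"
python3 -m inch '[{"jaw":0,"x":0,"y":0,"z":-0.0007,"rx":0,"ry":0,"rz":0},{"jaw":0,"x":0,"y":0,"z":0,"rx":0,"ry":0,"rz":0}]' >/dev/null;  python3 -c "from h import *;st()"
```

```text
t 16.1 tcp [0.5814 0.2011 0.0676] yaw 170.03 zax [ 0.  0. -1.] F [-0.1 -0.9 -5.1] w 0.0404 g 34.4 q [ 37.  23. -18.  -0. -49. -47.]
t 16.3 tcp [0.5813 0.2011 0.0668] yaw 170.04 zax [-0.  0. -1.] F [-0.7 -0.1 -3.7] w 0.0403 g 34.4 q [ 37.  23. -18.  -0. -49. -47.]
```

```bash
python3 -m inch '[{"jaw":0,"x":0,"y":0,"z":-0.0007,"rx":0,"ry":0,"rz":0},{"jaw":0,"x":0,"y":0,"z":0,"rx":0,"ry":0,"rz":0}]' >/dev/null;  python3 -c "from h import *;st()"
python3 -m inch '[{"jaw":0,"x":0,"y":0,"z":-0.0005,"rx":0,"ry":0,"rz":0},{"jaw":0,"x":0,"y":0,"z":0,"rx":0,"ry":0,"rz":0}]' >/dev/null;  python3 -c "from h import *;st()"
```

```text
t 16.5 tcp [0.5814 0.2012 0.0667] yaw 170.05 zax [ 0.  0. -1.] F [-2.3  0.   2.5] w 0.0403 g 34.4 q [ 37.  23. -18.   0. -49. -47.]
t 16.7 tcp [0.5815 0.2012 0.0667] yaw 170.06 zax [ 0.001  0.    -1.   ] F [-3.8 -0.6  6.6] w 0.0403 g 34.4 q [ 37.  23. -18.   0. -48. -47.]
```

Contact with the floor at the expected height. I release and rise.

```bash
python3 -m inch '[{"jaw":0.8,"x":0,"y":0,"z":0,"rx":0,"ry":0,"rz":0},{"jaw":0.8,"x":0,"y":0,"z":0,"rx":0,"ry":0,"rz":0},{"jaw":0.8,"x":0,"y":0,"z":0,"rx":0,"ry":0,"rz":0},{"jaw":0.8,"x":0,"y":0,"z":0,"rx":0,"ry":0,"rz":0},{"jaw":0.8,"x":0,"y":0,"z":0,"rx":0,"ry":0,"rz":0},{"jaw":0.8,"x":0,"y":0,"z":0.01,"rx":0,"ry":0,"rz":0},{"jaw":0.8,"x":0,"y":0,"z":0.025,"rx":0,"ry":0,"rz":0},{"jaw":0.8,"x":0,"y":0,"z":0.03,"rx":0,"ry":0,"rz":0},{"jaw":0.8,"x":0,"y":0,"z":0.03,"rx":0,"ry":0,"rz":0},{"jaw":0.8,"x":0,"y":0,"z":0.025,"rx":0,"ry":0,"rz":0},{"jaw":0.8,"x":0,"y":0,"z":0.015,"rx":0,"ry":0,"rz":0},{"jaw":0.8,"x":0,"y":0,"z":0,"rx":0,"ry":0,"rz":0}]' >/dev/null;  python3 - <<'E'
from h import *
st()
d=snap("side"); print([k[:2] for k in comps(d,"blue")]); cv2.imwrite("pics/n2.png",cv2.resize(d["img"][200:360,110:310],None,fx=4,fy=3.75,interpolation=cv2.INTER_CUBIC))
for k in comps(d,"blue"): print(k[0],np.round(plane(d,k[0],.1095),4))
E
```

```text
t 17.9 tcp [0.5827 0.2017 0.2043] yaw 170.05 zax [ 0.005  0.003 -1.   ] F [ 0.4  0.9 -0.5] w 0.0702 g 0.0 q [ 37.  16.  -9.   0. -65. -47.]
[([536.6, 143.4], [524, 129, 36, 32, 209]), ([391.2, 159.6], [386, 156, 11, 8, 65]), ([272.0, 252.1], [262, 218, 21, 63, 497]), ([194.7, 277.6], [188, 271, 15, 14, 167]), ([207.1, 305.5], [205, 302, 5, 8, 27])]
[536.6, 143.4] [ 0.0369 -0.6337  0.1095]
[391.2, 159.6] [ 0.3694 -0.3652  0.1095]
[272.0, 252.1] [0.4843 0.0748 0.1095]
[194.7, 277.6] [0.5815 0.2021 0.1095]
[207.1, 305.5] [0.5229 0.2429 0.1095]
```

View pics/n2.png

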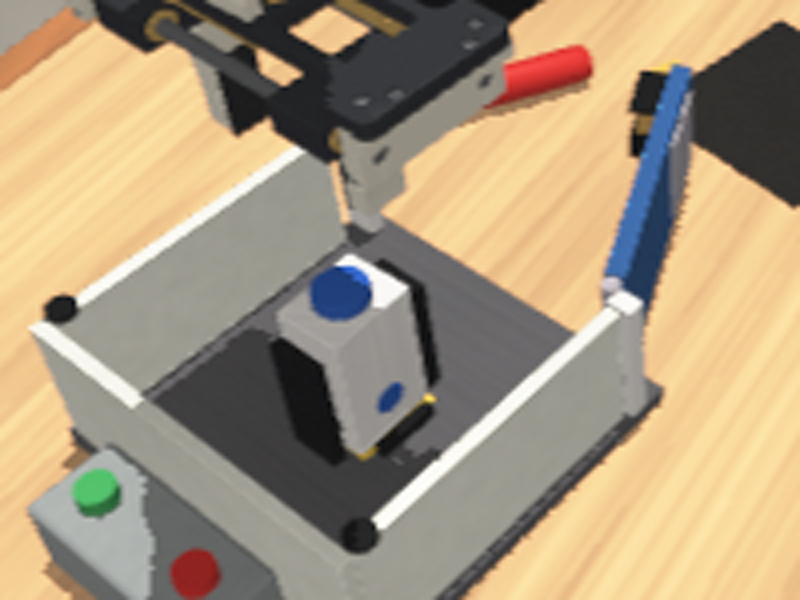

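The unit stands home in the nest, cap at side pixel (194.7,277.6), which gives (0.5815,0.2021). The door is still wide open. I work out the push path next.

Run:
```python
from h import *
H=np.array([.4769,.1277]); a0=-9.85
def tp(th,off=.0095):
    a=np.radians(a0-th); d=np.array([np.cos(a),np.sin(a)]); n=np.array([d[1],-d[0]])
    return H+.14*d+(.006+off)*n
s=get_state(); p=np.array(s["tool_pos"][:2])
A=tp(64,.0295); print("start",A,"shift",A-p)
th=[64,59,54,49,44,39,34,29,24,19,14,10,7,5,3,1.5,0,-1]
q=[A]+[tp(t) for t in th]
for t,x,y in zip(th,q,q[1:]): print(t,np.round(y,4),"d",np.round(y-x,4))
```

```text
start [ 0.48174236 -0.01664958] shift [-0.10004868 -0.21809957]
64 [ 0.501  -0.0111] d [0.0192 0.0056]
59 [ 0.513  -0.0085] d [0.012  0.0026]
54 [ 0.5247 -0.0048] d [0.0117 0.0037]
49 [ 5.361e-01 -1.000e-04] d [0.0114 0.0047]
44 [0.547  0.0055] d [0.0109 0.0056]
39 [0.5574 0.0121] d [0.0104 0.0066]
34 [0.5671 0.0195] d [0.0098 0.0075]
29 [0.5762 0.0278] d [0.0091 0.0083]
24 [0.5845 0.0368] d [0.0083 0.009 ]
19 [0.592  0.0466] d [0.0075 0.0097]
14 [0.5987 0.0569] d [0.0066 0.0103]
10 [0.6033 0.0656] d [0.0046 0.0087]
7 [0.6064 0.0723] d [0.0031 0.0067]
5 [0.6083 0.0768] d [0.0019 0.0046]
3 [0.6099 0.0815] d [0.0017 0.0046]
1.5 [0.6111 0.085 ] d [0.0012 0.0035]
0 [0.6122 0.0885] d [0.0011 0.0035]
-1 [0.6128 0.0908] d [0.0007 0.0024]
```

```bash
python3 -m inch '[{"jaw":0,"x":-0.01,"y":-0.0218,"z":0,"rx":0,"ry":0,"rz":-6.4},{"jaw":0,"x":-0.01,"y":-0.0218,"z":0,"rx":0,"ry":0,"rz":-6.4},{"jaw":0,"x":-0.01,"y":-0.0218,"z":0,"rx":0,"ry":0,"rz":-6.4},{"jaw":0,"x":-0.01,"y":-0.0218,"z":0,"rx":0,"ry":0,"rz":-6.4},{"jaw":0,"x":-0.01,"y":-0.0218,"z":0,"rx":0,"ry":0,"rz":-6.4},{"jaw":0,"x":-0.01,"y":-0.0218,"z":0,"rx":0,"ry":0,"rz":-6.4},{"jaw":0,"x":-0.01,"y":-0.0218,"z":0,"rx":0,"ry":0,"rz":-6.4},{"jaw":0,"x":-0.01,"y":-0.0218,"z":0,"rx":0,"ry":0,"rz":-6.4},{"jaw":0,"x":-0.01,"y":-0.0218,"z":0,"rx":0,"ry":0,"rz":-6.4},{"jaw":0,"x":-0.01,"y":-0.0218,"z":0,"rx":0,"ry":0,"rz":-6.4},{"jaw":0,"x":0,"y":0,"z":0,"rx":0,"ry":0,"rz":0},{"jaw":0,"x":0,"y":0,"z":0,"rx":0,"ry":0,"rz":0}]' >/dev/null;  python3 -c "from h import *;st()"
```

```text
t 19.15 tcp [ 0.4808 -0.0173  0.2002] yaw 106.03 zax [-0.001 -0.    -1.   ] F [-0.2 -0.2 -0.4] w 0.0005 g 0.0 q [ 21.   3. -25.  -0. -62. -95.]
```

```bash
python3 -m inch '[{"jaw":0,"x":0,"y":0,"z":-0.025,"rx":0,"ry":0,"rz":0},{"jaw":0,"x":0,"y":0,"z":-0.025,"rx":0,"ry":0,"rz":0},{"jaw":0,"x":0,"y":0,"z":-0.025,"rx":0,"ry":0,"rz":0},{"jaw":0,"x":0,"y":0,"z":-0.025,"rx":0,"ry":0,"rz":0},{"jaw":0,"x":0,"y":0,"z":-0.02,"rx":0,"ry":0,"rz":0},{"jaw":0,"x":0,"y":0,"z":-0.015,"rx":0,"ry":0,"rz":0},{"jaw":0,"x":0,"y":0,"z":0,"rx":0,"ry":0,"rz":0}]' >/dev/null;  python3 -c "from h import *;st()"
python3 -m inch '[{"jaw":0,"x":0.0096,"y":0.0028,"z":0,"rx":0,"ry":0,"rz":0},{"jaw":0,"x":0.0096,"y":0.0028,"z":0,"rx":0,"ry":0,"rz":0},{"jaw":0,"x":0.012,"y":0.0026,"z":0,"rx":0,"ry":0,"rz":5},{"jaw":0,"x":0.0117,"y":0.0037,"z":0,"rx":0,"ry":0,"rz":5},{"jaw":0,"x":0.0114,"y":0.0047,"z":0,"rx":0,"ry":0,"rz":5},{"jaw":0,"x":0.0109,"y":0.0056,"z":0,"rx":0,"ry":0,"rz":5},{"jaw":0,"x":0.0104,"y":0.0066,"z":0,"rx":0,"ry":0,"rz":5},{"jaw":0,"x":0.0098,"y":0.0075,"z":0,"rx":0,"ry":0,"rz":5},{"jaw":0,"x":0.0091,"y":0.0083,"z":0,"rx":0,"ry":0,"rz":5},{"jaw":0,"x":0.0083,"y":0.009,"z":0,"rx":0,"ry":0,"rz":5},{"jaw":0,"x":0,"y":0,"z":0,"rx":0,"ry":0,"rz":0}]' >/dev/null;  python3 - <<'E'
from h import *
st()
d=snap("side"); print([k[:2] for k in comps(d,"blue")])
E
```

```text
t 19.85 tcp [ 0.4799 -0.0168  0.0633] yaw 106.11 zax [-0.005 -0.001 -1.   ] F [0.  0.2 0.7] w 0.0005 g 0.0 q [ 22.  13. -35.  -0. -42. -95.]
t 20.95 tcp [0.5866 0.038  0.0665] yaw 146.19 zax [ 0.002  0.001 -1.   ] F [-0.7  0.2 -0.1] w 0.0001 g 0.0 q [ 23.  21. -22.   0. -47. -57.]
[([532.9, 142.6], [524, 129, 22, 32, 170]), ([391.1, 159.6], [386, 156, 11, 8, 64]), ([243.4, 261.8], [222, 225, 40, 64, 795]), ([194.6, 277.6], [188, 271, 15, 14, 170]), ([207.0, 305.7], [205, 302, 5, 8, 26])]
```

The door follows and the unit's cap has not moved. I continue to about 7°, then go slowly.

```bash
python3 -m inch '[{"jaw":0,"x":0.0075,"y":0.0097,"z":0,"rx":0,"ry":0,"rz":5},{"jaw":0,"x":0.0066,"y":0.0103,"z":0,"rx":0,"ry":0,"rz":5},{"jaw":0,"x":0.0046,"y":0.0087,"z":0,"rx":0,"ry":0,"rz":4},{"jaw":0,"x":0.0031,"y":0.0067,"z":0,"rx":0,"ry":0,"rz":3},{"jaw":0,"x":0,"y":0,"z":0,"rx":0,"ry":0,"rz":0}]' >/dev/null;  python3 -c "from h import *;st()"
python3 -m inch '[{"jaw":0,"x":0.0019,"y":0.0046,"z":0,"rx":0,"ry":0,"rz":2},{"jaw":0,"x":0.0009,"y":0.0023,"z":0,"rx":0,"ry":0,"rz":1},{"jaw":0,"x":0.0008,"y":0.0023,"z":0,"rx":0,"ry":0,"rz":1},{"jaw":0,"x":0.0006,"y":0.0018,"z":0,"rx":0,"ry":0,"rz":0.8},{"jaw":0,"x":0,"y":0,"z":0,"rx":0,"ry":0,"rz":0}]' >/dev/null;  python3 -c "from h import *;st()"
```

```text
t 21.5 tcp [0.6063 0.0722 0.066 ] yaw 162.99 zax [ 0. -0. -1.] F [-0.3 -0.4  0.4] w 0.0004 g 0.2 q [ 25.  23. -19.   0. -48. -42.]
t 22.0 tcp [0.6101 0.0826 0.0659] yaw 167.76 zax [ 0. -0. -1.] F [ 0.4 -4.4  0.8] w 0.0005 g 1.9 q [ 26.  23. -18.   0. -48. -38.]
```

```bash
python3 -m inch '[{"jaw":0,"x":0.0004,"y":0.0018,"z":0,"rx":0,"ry":0,"rz":0.7},{"jaw":0,"x":0.0004,"y":0.0012,"z":0,"rx":0,"ry":0,"rz":0.5},{"jaw":0,"x":0,"y":0,"z":0,"rx":0,"ry":0,"rz":0}]' >/dev/null;  python3 -c "from h import *;st()"
python3 -m inch '[{"jaw":0,"x":0.0004,"y":0.0012,"z":0,"rx":0,"ry":0,"rz":0.5},{"jaw":0,"x":0.0003,"y":0.001,"z":0,"rx":0,"ry":0,"rz":0.5},{"jaw":0,"x":0,"y":0,"z":0,"rx":0,"ry":0,"rz":0}]' >/dev/null;  python3 -c "from h import *;st()"
```

```text
t 22.3 tcp [0.611  0.0868 0.0657] yaw 169.04 zax [ 0.     0.001 -1.   ] F [ 0.1  0.8 -0.7] w 0.0005 g 0.0 q [ 26.  23. -18.  -0. -48. -37.]
t 22.6 tcp [0.6112 0.0874 0.0656] yaw 170.07 zax [-0.001 -0.001 -1.   ] F [-0.4 -7.   1.5] w 0.0003 g 3.0 q [ 26.  24. -18.   0. -49. -36.]
```

```bash
python3 -m inch '[{"jaw":0,"x":0.0002,"y":0.001,"z":0,"rx":0,"ry":0,"rz":0},{"jaw":0,"x":0,"y":0,"z":0,"rx":0,"ry":0,"rz":0}]' >/dev/null;  python3 -c "from h import *;st()"
python3 -m inch '[{"jaw":0,"x":-0.002,"y":-0.01,"z":0,"rx":0,"ry":0,"rz":0},{"jaw":0,"x":-0.004,"y":-0.02,"z":0,"rx":0,"ry":0,"rz":0},{"jaw":0,"x":-0.004,"y":-0.025,"z":0,"rx":0,"ry":0,"rz":0},{"jaw":0,"x":0,"y":-0.02,"z":0.03,"rx":0,"ry":0,"rz":0},{"jaw":0,"x":0,"y":-0.02,"z":0.04,"rx":0,"ry":0,"rz":0},{"jaw":0,"x":0,"y":-0.02,"z":0.04,"rx":0,"ry":0,"rz":0},{"jaw":0,"x":0,"y":0,"z":0.02,"rx":0,"ry":0,"rz":0},{"jaw":0,"x":0,"y":0,"z":0,"rx":0,"ry":0,"rz":0}]' >/dev/null
python3 - <<'E'
from h import *
st()
d=snap("side"); print([k[:2] for k in comps(d,"blue")]); 
e=snap("top"); print([k[:2] for k in comps(e,"blue")],[k[:2] for k in comps(e,"orange")])
cv2.imwrite("pics/end.png",np.hstack([cv2.resize(d["img"][190:370,110:300],(422,400),interpolation=cv2.INTER_CUBIC),cv2.resize(e["img"][135:285,85:225],(373,400),interpolation=cv2.INTER_CUBIC)]))
E
```

```text
t 22.8 tcp [0.6112 0.0874 0.0656] yaw 170.04 zax [-0.002 -0.003 -1.   ] F [ 0.1 -9.4  2.5] w 0.0003 g 5.0 q [ 26.  24. -18.   0. -49. -36.]
t 23.6 tcp [ 0.6033 -0.0269  0.1997] yaw 169.98 zax [ 0.007  0.002 -1.   ] F [ 0.2 -0.9  0.1] w 0.0005 g 0.0 q [ 16.  15. -11.   0. -64. -26.]
[([536.5, 143.4], [524, 129, 36, 32, 208]), ([391.2, 159.6], [386, 156, 11, 8, 66]), ([232.6, 268.5], [199, 237, 62, 57, 1319]), ([194.7, 277.6], [188, 271, 15, 14, 167]), ([207.0, 305.7], [205, 302, 5, 8, 26])]
[([200.5, 219.7], [187, 172, 32, 84, 911]), ([152.8, 202.4], [146, 196, 15, 14, 172]), ([453.2, 314.7], [445, 307, 17, 16, 199])] [([403.7, 235.4], [397, 229, 15, 14, 156])]
```

View pics/end.png

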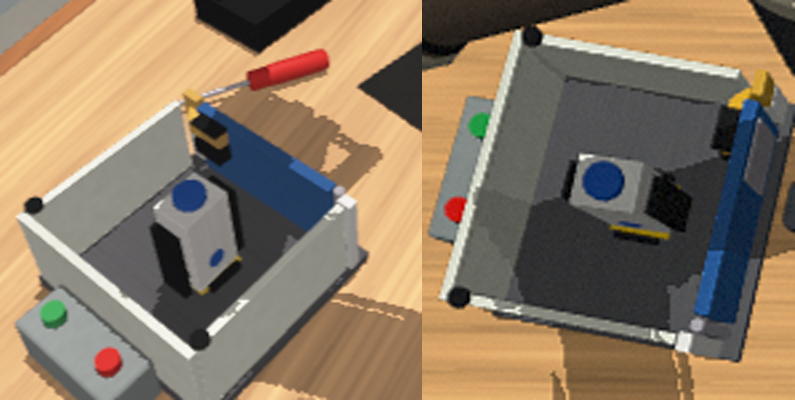

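The door looks shut, the unit is home, and the spare has not moved. The latch force left some doubt, so I press once more, more firmly, to be sure it has snapped.

```bash
python3 -m inch '[{"jaw":0,"x":0,"y":0.01,"z":-0.04,"rx":0,"ry":0,"rz":0},{"jaw":0,"x":0,"y":0.01,"z":-0.04,"rx":0,"ry":0,"rz":0},{"jaw":0,"x":0,"y":0.01,"z":-0.035,"rx":0,"ry":0,"rz":0},{"jaw":0,"x":0,"y":0.01,"z":-0.02,"rx":0,"ry":0,"rz":0},{"jaw":0,"x":0.002,"y":0.025,"z":0,"rx":0,"ry":0,"rz":0},{"jaw":0,"x":0.002,"y":0.025,"z":0,"rx":0,"ry":0,"rz":0},{"jaw":0,"x":0.003,"y":0.015,"z":0,"rx":0,"ry":0,"rz":0},{"jaw":0,"x":0.001,"y":0.006,"z":0,"rx":0,"ry":0,"rz":0},{"jaw":0,"x":0,"y":0,"z":0,"rx":0,"ry":0,"rz":0}]' >/dev/null; python3 -c "from h import *;st()"
python3 -m inch '[{"jaw":0,"x":0,"y":0.002,"z":0,"rx":0,"ry":0,"rz":0},{"jaw":0,"x":0,"y":0.002,"z":0,"rx":0,"ry":0,"rz":0},{"jaw":0,"x":0,"y":0,"z":0,"rx":0,"ry":0,"rz":0}]' >/dev/null; python3 -c "from h import *;st()"
```

```text
t 24.6 tcp [0.6096 0.0857 0.0602] yaw 170.1 zax [-0.001 -0.    -1.   ] F [-0.5  0.   0.3] w 0.0007 g 0.0 q [ 26.  24. -19.  -0. -48. -36.]
t 24.9 tcp [0.6095 0.0877 0.0606] yaw 169.99 zax [-0.001 -0.001 -1.   ] F [ 0.4 -4.9 -0.9] w 0.0004 g 2.1 q [ 26.  24. -18.   0. -48. -36.]
```

```bash
python3 -m inch '[{"jaw":0,"x":0,"y":0.0015,"z":0,"rx":0,"ry":0,"rz":0},{"jaw":0,"x":0,"y":0.0015,"z":0,"rx":0,"ry":0,"rz":0},{"jaw":0,"x":0,"y":0,"z":0,"rx":0,"ry":0,"rz":0}]' >/dev/null; python3 -c "from h import *;st()"
python3 -m inch '[{"jaw":0,"x":0,"y":0.002,"z":0,"rx":0,"ry":0,"rz":0},{"jaw":0,"x":0,"y":0.002,"z":0,"rx":0,"ry":0,"rz":0},{"jaw":0,"x":0,"y":0,"z":0,"rx":0,"ry":0,"rz":0}]' >/dev/null; python3 -c "from h import *;st()"
```

```text
t 25.2 tcp [0.6095 0.0878 0.0607] yaw 169.95 zax [-0.002 -0.005 -1.   ] F [  4.6 -17.8  -0.7] w 0.0001 g 8.4 q [ 26.  24. -18.   0. -48. -37.]
t 25.5 tcp [0.6094 0.0879 0.0607] yaw 169.9 zax [-0.003 -0.009 -1.   ] F [ 10.  -36.8  -1.3] w 0.0005 g 16.8 q [ 27.  24. -18.   1. -48. -37.]
```

At 37 N there is no further motion, so the door is at its hard stop, well past the 12 N latch. I back off and look once more before handing in.

```bash
python3 -m inch '[{"jaw":0,"x":-0.001,"y":-0.01,"z":0,"rx":0,"ry":0,"rz":0},{"jaw":0,"x":-0.004,"y":-0.02,"z":0,"rx":0,"ry":0,"rz":0},{"jaw":0,"x":-0.004,"y":-0.025,"z":0,"rx":0,"ry":0,"rz":0},{"jaw":0,"x":0,"y":-0.02,"z":0.03,"rx":0,"ry":0,"rz":0},{"jaw":0,"x":0,"y":-0.02,"z":0.04,"rx":0,"ry":0,"rz":0},{"jaw":0,"x":0,"y":-0.02,"z":0.04,"rx":0,"ry":0,"rz":0},{"jaw":0,"x":0,"y":0,"z":0.02,"rx":0,"ry":0,"rz":0},{"jaw":0,"x":0,"y":0,"z":0,"rx":0,"ry":0,"rz":0},{"jaw":0,"x":0,"y":0,"z":0,"rx":0,"ry":0,"rz":0}]' >/dev/null
python3 - <<'E'
from h import *
from station import workorder
st()
e=snap("top"); print([k[:2] for k in comps(e,"blue")]); d=snap("side"); print([k[:2] for k in comps(d,"blue")])
print(workorder.job_done())
E
```

```text
t 26.4 tcp [ 0.6004 -0.0191  0.191 ] yaw 170.0 zax [ 0.001  0.001 -1.   ] F [-0.4 -0.5 -0.9] w 0.0003 g 0.0 q [ 17.  15. -12.  -0. -63. -27.]
[([200.5, 219.9], [187, 172, 32, 84, 893]), ([152.7, 202.4], [146, 195, 15, 15, 174]), ([453.2, 314.7], [445, 307, 17, 16, 201])]
[([536.5, 143.4], [524, 129, 36, 32, 208]), ([391.2, 159.6], [386, 156, 11, 8, 65]), ([232.6, 268.5], [199, 237, 62, 57, 1321]), ([194.7, 277.6], [188, 271, 15, 14, 167]), ([207.0, 305.7], [205, 302, 5, 8, 26])]
the job is handed in; nothing more can be done
None
```

I set the blue-capped unit on the mat, regripped it, stood it in the nest with the door open, then pushed the door to its hard stop (37 N, no further motion) and handed the job in at about 26 s; I could not see the latch bolt directly, and no verdict came back.

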